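# Open a tight jam jar in the one-hand jar holder

### The arm

A 6-joint arm with a two-finger parallel gripper is mounted at the origin on the work surface. World frame = base frame: x ahead of the robot, y to its left, z up, the work surface at z = 0. Lengths are in m, angles in rad, forces in N, time in s.
With the tool pointing down it reaches from about 0.25 to 0.775 m from the base axis. Payload 4 kg.
Tool frame: the origin (TCP) lies at the very end of the fingers, on their centre line; the grasp point (between the pads) lies 19 mm behind it (r.grip_point_offset is the distance from the TCP to the grasp point, in m); z points along the fingers, y is the direction in which the jaws open and shut (so a half turn about z gives the same grasp; the last joint's range is limited). The gripper opens to 94 mm and grips with 3 to 60 N. Pads are 16 mm wide; open, the fingers measure 119 mm over their backs; the gripper's body (75 mm by 177 mm) begins 78 mm behind the grasp point.
Start: joints at [-1.245, 0.087, 1.371, -0, 1.684, -0.103], TCP at [0.229, -0.5, 0.167] pointing down, gripper open.
Joint ranges: [-3.1, 3.1], [-0.76, 2.03], [0.27, 2.55], [-1.08, 4.22], [0.17, 2.65], [-2.57, 2.57]. Speed limits (rad/s): [2.79, 2.79, 3.14, 3.14, 3.14, 3.14].

### API

Orientations are given as a 3x3 rotation matrix whose columns are the frame's x, y, z axes.
In Python, from station import monitor, vision, job, r gives the robot as it stands.
- The arm moves only by the shell command python3 -m handwheel 'ROWS'. ROWS is a JSON object of lists of equal length, an entry for each row: "twist": the turn, a rotation vector about the tool's x, y, z in rad, a list of three; "offset": the shift along the tool's x, y, z in mm, a list of three; "claw": the closure, from 0 (fully open) to 1 (shut). A call has 1 to 20 rows; each row shifts and turns the commanded pose from where the row before left it, along the tool's axes as they then stand; what a row does not reach is not made up. A row lasts 1/12 s, in which the tool goes at most 41.7 mm and 7.16 degrees, less where a joint would pass 70% of its speed; a pose out of reach is approached as far as the arm can. A call with a gripper value outside its range is refused whole. The fingers move at their own pace and stop on an object; the grip force is fixed at half the most. Time passes only in rows, so rows that do not move let the fingers close. It gives the time, the measured TCP pose, the force and the opening at its end, in the units of the state.
- monitor.observe(): the state, without advancing time (a new reading comes with each control period).
- vision.get_image(name): name is "scene" or "top"; returns (picture, depth): 480x640x3 uint8, blue, green, red; 480x640 float32, m along the optical axis (not along the pixel's ray), 0 where there is no reading.
- vision.get_calibration(name): a dict with "vertical_fov" (degrees; the focal length in pixels is half the picture's height over the tangent of half this angle, whatever the lens; pixels are square), "cx", "cy" (the principal point, pixels), "R" (3x3) and "t" (3): a world point X has camera coordinates R X + t. Camera axes: x right, y down, z forward; pixel columns grow to the right and rows downward; lengths in m; the calibration is good to about 2 mm. A picture is of the moment at which its call begins. get_calibration takes no time and is no camera call.
- job.job_done(): hands the job in, once; it reports no verdict.
The state is a dict: "t": time; "qpos": joint angles; "joint_vel": joint speeds; "joint_efforts": joint torques, N m; "position": TCP position; "orientation": TCP orientation; "contact_force": force on the tool from outside, world axes, zero at the start; "wrist_torque": the same for the moment, N m; "opening": finger opening in m.
Only numpy, scipy, OpenCV 4.12 (cv2) and the standard library are available. Lean on these libraries where they do the work, as an engineer would, in place of code of your own. Each camera call takes 0.05 s, during which the arm holds its last target. There are 200 camera calls.

### The job

Stand the closed jam jar upright and fully home in the tapered well of the one-hand jar holder, then, with the well bracing the jar (it grips when you bear down a little), unscrew its tight red lid, anticlockwise seen from above, and stop turning once the threads let go. Lift the lid straight off and finish still holding it: level, over the jar's open mouth, clear of the rim by a centimetre or two, with the jar left upright and home in the holder. Leave the sauce bottle, mug and plate where they are.

Things in the scene. Friction and masses are not known exactly. Their poses are not given: they have to be found in the camera images.
- jar: Round conical glass jam jar, dark red inside, cream paper band, red lid on; 0.35 to 0.5 kg in all; it can be lifted by its lid. Origin: centre of its underside, z up. Outside diameter 47 mm at the foot, widening evenly (radius 1 mm per 4 mm) to 65 mm at 36 mm up, 69 mm (widest) at 66 mm, shoulder in to a 50 mm neck from 80 mm to the rim at 97 mm.
- jar_mouth (a point): Centre of the jar's rim, on its axis, 97 mm above the jar's origin. The neck outside carries three threads, 120 degrees apart, each level at first and then climbing anticlockwise; the lid's three lugs sit under them.
- lid: Red steel twist-off lid, 60 mm across, 18 mm deep, ribbed side; at the start tight on the jar. Origin: centre of its open lower edge, z up; when tight 82 mm above the jar's origin. Turns open anticlockwise (about +z) with up to about 0.8 N m, rising 2 mm against a springy liner. Free of the threads from 60 to 95 degrees of turn on the jar, then it lifts straight off; past 105 the lugs meet the next threads.
- lid_mark (a point): Point on the lid's top edge beside its white dot, 30 mm from the lid's axis along the lid's x axis. When tight, the lid's x axis lies within 6 degrees of the jar's x axis, so its direction in the jar's frame tells how far the lid has turned.
- holder: One-hand jar holder, fixed to the counter: light grey block 112 x 112 mm, 44 mm high, with a black rubber-lined round well. Origin: centre of its underside, z up. The well tapers as the jar's foot does: 65 mm across at its mouth, 46 mm at its floor 6 mm above the counter. The jar wedges in it: under its own weight alone it may spin round with the lid; with 8 to 20 N pressed down on it, it holds.
- holder_seat (a point): Point on the well's axis, 8 mm above the counter, where the jar's origin lies when the jar is fully home (it wedges there, at any yaw).
- sauce: Bystander: amber glass sauce bottle with black cap, 49 mm across, 146 mm high, origin at the centre of its underside.
- mug: Bystander: blue ceramic mug, 80 mm across, 92 mm high, handle to its +y, origin at the centre of its underside.
- plate: Bystander: white side plate, 150 mm across, 16 mm high, origin at the centre of its underside.
Not all that is in view belongs to the job. Of the things that look like the lid, the largest one is meant.

How it is judged:
On the way, in this order (a step that is already met when the one before it is completed fails the run):
1. the closed jar stands home and upright in the holder's well (horizontal distance between jar and holder_seat below 0.004 m and z of jar in the frame of holder between 0.004 and 0.012 m and angle between jar's own z axis and vertical below 0.06 rad and z of lid in the frame of jar below 0.0855 m and y of lid_mark in the frame of jar below 0.013 m), for 0.2 s.
2. the lid is unscrewed on the seated jar until the threads let go (horizontal distance between jar and holder_seat below 0.004 m and z of jar in the frame of holder between 0.004 and 0.012 m and angle between jar's own z axis and vertical below 0.06 rad and y of lid_mark in the frame of jar above 0.021 m and z of lid in the frame of jar below 0.092 m), for 0.1 s.
At the end, for the whole second after the job is handed in: Jar home in the well (4 mm, upright within 3.5 degrees), not touched by the robot; lid still in the fingers, at rest, level within 10 degrees, within 20 mm of the jar's axis, its lower edge 3.5 to 45 mm above the rim and touching the jar nowhere (horizontal distance between jar and holder_seat below 0.004 m and z of jar in the frame of holder between 0.004 and 0.012 m and angle between jar's own z axis and vertical below 0.06 rad and z of lid in the frame of jar between 0.1005 and 0.142 m and horizontal distance between lid and jar_mouth below 0.02 m and angle between lid's own z axis and vertical below 0.17 rad and contact force between the fingers and lid above 1 N and contact force between lid and jar below 0.3 N and contact force between each of the arm, the fingers and jar below 0.5 N and linear speed of each of lid, jar below 0.02 m/s); the arm keeps its last pose, push and grip.
It fails at once if the lid is turned on well past where it comes free (some 120 degrees from tight) (x of lid_mark in the frame of jar below -0.016 m).
It fails at once if the jar is tipped (more than 35 degrees) (angle between jar's own z axis and vertical above 0.6 rad).
It fails at once if the lid is tipped over (more than 35 degrees) (angle between lid's own z axis and vertical above 0.6 rad).
It fails at once if the sauce bottle, mug or plate is moved (20 mm) or tipped (distance of any of sauce, mug, plate from where it was at the start of the episode above 0.02 m or angle between any of sauce, mug, plate's own z axis and vertical above 0.3 rad).
It also fails if it takes over 48 s, if anything falls off the work surface, if the arm or the gripper's body presses on something with over 40 N, if the wrist force passes 120 N, or if a joint passes its speed limit or range.

## Working session

There is one attempt and no reset: what is moved stays moved. The work goes in short steps, Python scripts to look and compute and a shell command to move; the robot and the scene stay as the last step left them, time stands still between calls to the robot, and variables do not carry over. Pictures are saved under pics/ and viewed, about 8 in all and at most 12, crops included, and the job is handed in when it is done.

```bash
ls; mkdir -p pics
python3 - <<'E'
from station import monitor, vision, r
import cv2,numpy as np
for n in ("scene","top"):
    im,d=vision.get_image(n); cv2.imwrite(f"pics/{n}0.png",im); np.savez(f"pics/{n}0.npz",im=im,d=d)
    print(n,vision.get_calibration(n))
s=monitor.observe(); print(s, r.grip_point_offset)
E
```

```text
pics
scene {'vertical_fov': 48.70126769253421, 'cx': 316.88397754209325, 'cy': 236.80078230055045, 'R': array([[ 0.46458529,  0.88548965,  0.00828246],
       [ 0.75279089, -0.39000287, -0.53028637],
       [-0.46633291,  0.2525982 , -0.84777814]]), 't': array([-0.30789143, -0.40456342,  1.26340213])}
top {'vertical_fov': 51.334478770891316, 'cx': 310.0295009488495, 'cy': 242.7353562799527, 'R': array([[ 0.08304823, -0.99653528, -0.00452025],
       [-0.97445896, -0.08025711, -0.20973445],
       [ 0.208645  ,  0.02182287, -0.97774794]]), 't': array([-0.01763006,  0.6273058 ,  0.913915  ])}
{'t': 0.1, 'qpos': array([-1.24513571e+00,  8.78875495e-02,  1.37208641e+00, -1.90912484e-05,
        1.68361522e+00, -1.03112475e-01]), 'joint_vel': array([-0.00028773, -0.00163529, -0.00412075,  0.00110385, -0.00032323,
        0.00067488]), 'joint_efforts': array([ 2.11658749e-03, -3.41249621e+01, -3.03302801e+01,  7.19340867e-02,
        3.03840393e-02, -1.09975726e-04]), 'position': array([ 0.22846402, -0.49967448,  0.16602626]), 'orientation': array([[ 9.09477474e-01,  4.15752682e-01, -6.56732684e-04],
       [ 4.15753158e-01, -9.09475539e-01,  1.88552402e-03],
       [ 1.86629357e-04, -1.98788032e-03, -9.99998007e-01]]), 'contact_force': array([ 0.35767222, -0.60694196, -0.13357597]), 'wrist_torque': array([-1.86160596e-02,  1.81006438e-05,  1.40428963e-02]), 'opening': 0.09406988240806076} 0.0188
```

View pics/top0.png

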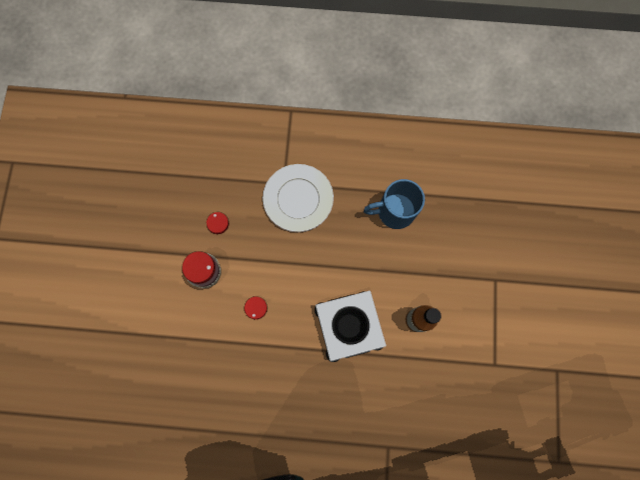

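View pics/scene0.png

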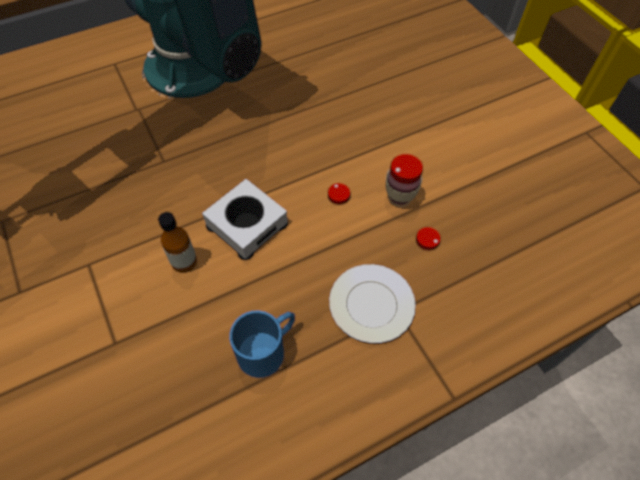

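The top view shows the jar lid at about (200,267) with its white dot at (209,267), and two smaller decoy lids at (217,222) and (255,308). The holder well is at (350,325) and the sauce bottle at (425,318). The scene view has the jar at (405,178) and the well at (244,212). Next I'll measure the lid top and the well mouth in both views.

```bash
cat > h.py <<'E'
import cv2,numpy as np
from station import vision
def ray(n,uv):
    c=vision.get_calibration(n); f=240/np.tan(np.radians(c["vertical_fov"]/2)); R=np.array(c["R"]);t=np.array(c["t"])
    d=R.T@np.array([(uv[0]-c["cx"])/f,(uv[1]-c["cy"])/f,1]); return -R.T@t,d
def onz(n,uv,z):
    o,d=ray(n,uv); return o+d*(z-o[2])/d[2]
def two(a,b):
    (o1,d1),(o2,d2)=ray("scene",a),ray("top",b)
    s=np.linalg.lstsq(np.c_[d1,-d2],o2-o1,rcond=None)[0]
    p,q=o1+s[0]*d1,o2+s[1]*d2; return (p+q)/2,np.linalg.norm(p-q)
def blobs(mask,amin=60):
    cs=cv2.findContours(mask.astype(np.uint8),cv2.RETR_EXTERNAL,cv2.CHAIN_APPROX_NONE)[0]
    return [c for c in cs if cv2.contourArea(c)>amin]
def planecircle(n,c,z):
    # contour cast on plane z, circle through min enclosing
    P=np.array([onz(n,p[0],z)[:2] for p in c]); A=np.c_[2*P,np.ones(len(P))]
    x=np.linalg.lstsq(A,(P**2).sum(1),rcond=None)[0]; return x[:2],2*np.sqrt(x[2]+x[:2]@x[:2])
def red(im):
    h=cv2.cvtColor(im,cv2.COLOR_BGR2HSV); return (((h[...,0]<6)|(h[...,0]>174))&(h[...,1]>190)&(h[...,2]>100))
E
python3 - <<'E'
from h import *
for n,box in (("top",(320,295,380,355)),("scene",(215,190,275,235))):
    im=np.load(f"pics/{n}0.npz")["im"]
    for c in blobs(red(im)):
        x=cv2.boundingRect(c); print(n,"red",x,planecircle(n,c,.1),planecircle(n,c,.01))
    g=cv2.cvtColor(im,cv2.COLOR_BGR2GRAY); m=np.zeros_like(g); u0,v0,u1,v1=box
    m[v0:v1,u0:u1]=g[v0:v1,u0:u1]<75
    for c in blobs(m): print(n,"well",cv2.boundingRect(c),planecircle(n,c,.044))
    w=(im.min(2)>170).astype(np.uint8)
    for c in blobs(w,2):
        x=cv2.boundingRect(c)
        print(n,"white",x,cv2.contourArea(c))
a,b=(np.load(f"pics/{n}0.npz")["im"] for n in("scene","top"))
A=cv2.resize(a[140:250,180:450],None,fx=2.9,fy=2.9); B=cv2.resize(b[230:365,175:445],None,fx=2.0,fy=2.0)
B=np.pad(B,((0,0),(0,A.shape[1]-B.shape[1]),(0,0))); cv2.imwrite("pics/crop1.png",np.vstack([A,B]))
E
```

```text
top red (245, 297, 22, 22) (array([0.48941219, 0.1239338 ]), np.float64(0.038717745598165744)) (array([0.49596451, 0.13474288]), np.float64(0.04248460697724801))
top red (183, 252, 31, 30) (array([0.55662565, 0.23979144]), np.float64(0.056521520964115654)) (array([0.56971719, 0.26187234]), np.float64(0.06202051712509322))
top red (207, 213, 21, 20) (array([0.64473912, 0.21447274]), np.float64(0.038499127477589296)) (array([0.66640324, 0.23409038]), np.float64(0.04224471943245545))
top well (320, 326, 8, 29) (array([ 0.44203799, -0.00926048]), np.float64(0.034090384585581036))
top well (332, 307, 37, 37) (array([ 0.4753992 , -0.05656646]), np.float64(0.07008542631103845))
top white (317, 291, 68, 69) 3066.5
top white (264, 164, 69, 67) 3511.0
scene red (417, 227, 23, 21) (array([0.70629691, 0.18863817]), np.float64(0.03789660698983217)) (array([0.6671168 , 0.23522303]), np.float64(0.04238968188542051))
scene red (328, 184, 22, 18) (array([0.55522509, 0.09982146]), np.float64(0.03588404845518169)) (array([0.4981337 , 0.13587607]), np.float64(0.04013851158716575))
scene red (391, 155, 31, 24) (array([0.5592845 , 0.23972542]), np.float64(0.05525155680230854)) (array([0.50267439, 0.29236725]), np.float64(0.06180225889753568))
scene well (226, 197, 37, 30) (array([ 0.47615213, -0.05603058]), np.float64(0.06750485600836598))
scene white (331, 265, 83, 77) 4889.5
scene white (204, 180, 81, 67) 2712.5
```

View pics/crop1.png

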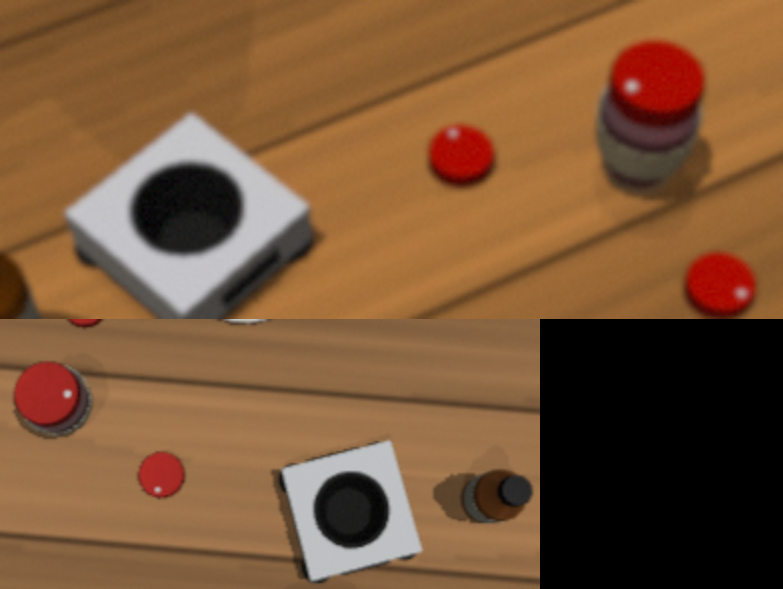

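The two views agree on the jar lid at (0.558, 0.240) and the well at (0.476, -0.056), within 3 mm. The dot points roughly along world -y. I'll move over the jar at height, then turn the jaws along world x.

```bash
python3 -m handwheel '{"twist":[[0,0,0],[0,0,0],[0,0,0],[0,0,0],[0,0,0],[0,0,0],[0,0,0],[0,0,0],[0,0,0],[0,0,0],[0,0,0],[0,0,0],[0,0,0],[0,0,0],[0,0,0],[0,0,0],[0,0,0],[0,0,0],[0,0,0],[0,0,0]],"offset":[[30,-27,-8],[30,-27,-8],[30,-27,-8],[30,-27,-8],[30,-27,-8],[30,-27,-8],[30,-27,0],[30,-27,0],[30,-27,0],[30,-27,0],[30,-27,0],[30,-27,0],[30,-27,0],[30,-27,0],[30,-27,0],[30,-27,0],[30,-27,0],[30,-27,0],[30,-27,0],[30,-27,0]],"claw":[0,0,0,0,0,0,0,0,0,0,0,0,0,0,0,0,0,0,0,0]}'
python3 -m handwheel '{"twist":[[0,0,-0.114],[0,0,-0.114],[0,0,-0.114],[0,0,-0.114],[0,0,-0.114],[0,0,-0.114],[0,0,-0.114],[0,0,-0.114],[0,0,-0.114],[0,0,-0.114],[0,0,0],[0,0,0]],"offset":[[0,0,0],[0,0,0],[0,0,0],[0,0,0],[0,0,0],[0,0,0],[0,0,0],[0,0,0],[0,0,0],[0,0,0],[0,0,0],[0,0,0]],"claw":[0,0,0,0,0,0,0,0,0,0,0,0]}'
cat >> h.py <<'E'
def st():
    from station import monitor
    s=monitor.observe(); R=s["orientation"]
    print("t",s["t"],"pos",np.round(s["position"],4),"xang",np.degrees(np.arctan2(R[1,0],R[0,0])).round(1),"tilt",R[:2,2].round(4),"q",s["qpos"].round(2),"F",s["contact_force"].round(1),"M",s["wrist_torque"].round(2),"open",round(s["opening"],4)); return s
def goto(p):
    s=st(); print("tool mm",(s["orientation"].T@(np.array(p)-s["position"])*1000).round(1))
E
python3 -c "
from h import *
goto([.5575,.24,.077])
p,c=onz('top',(208.5,267),.1),onz('top',(198.4,266.9),.1);print('dot dir',np.degrees(np.arctan2(p[1]-c[1],p[0]-c[0])),np.linalg.norm(p-c))"
```

```text
t: 1.77
position: [0.5499, 0.2424, 0.2143]
orientation: [[0.909, 0.416, -0.001], [0.416, -0.909, -0.001], [-0.001, 0.0, -1.0]]
contact_force: [0.8, 0.1, 0.4]
opening: 0.094
t: 2.77
position: [0.5496, 0.2403, 0.2144]
orientation: [[0.005, 1.0, -0.001], [1.0, -0.005, -0.0], [-0.0, -0.001, -1.0]]
contact_force: [-0.6, -0.7, -0.2]
opening: 0.094
t 2.7667 pos [0.5496 0.2403 0.2144] xang 89.7 tilt [-0.001  -0.0005] q [ 0.32  0.2   1.15 -0.    1.79  0.32] F [-0.6 -0.7 -0.2] M [-0.06 -0.05  0.01] open 0.094
tool mm [ -0.2   8.  137.4]
dot dir -85.8520766347048 0.01898393180487643
```

```bash
python3 -m handwheel '{"twist":[[0,0,0],[0,0,0],[0,0,0],[0,0,0],[0,0,0],[0,0,0],[0,0,0],[0,0,0]],"offset":[[0,8,0],[0,0,30],[0,0,30],[0,0,30],[0,0,30],[0,0,17],[0,0,0],[0,0,0]],"claw":[0,0,0,0,0,0,0,0]}'
python3 - <<'E'
from h import *
st()
a,b=vision.get_image("scene")[0],vision.get_image("top")[0]
cv2.imwrite("pics/g1.png",np.hstack([cv2.resize(a[90:230,330:480],None,fx=2.6,fy=2.6),cv2.resize(b[190:330,130:280],None,fx=2.6,fy=2.6)]))
E
```

```text
t: 3.43
position: [0.5574, 0.24, 0.0769]
orientation: [[0.003, 1.0, -0.003], [1.0, -0.003, -0.001], [-0.001, -0.003, -1.0]]
contact_force: [0.1, 0.9, 1.1]
opening: 0.0937
t 3.4333 pos [0.5574 0.24   0.0769] xang 89.8 tilt [-0.0025 -0.0009] q [ 0.31  0.25  1.37 -0.    1.53  0.32] F [0.1 0.9 1.1] M [-0.02 -0.07 -0.03] open 0.0937
```

View pics/g1.png

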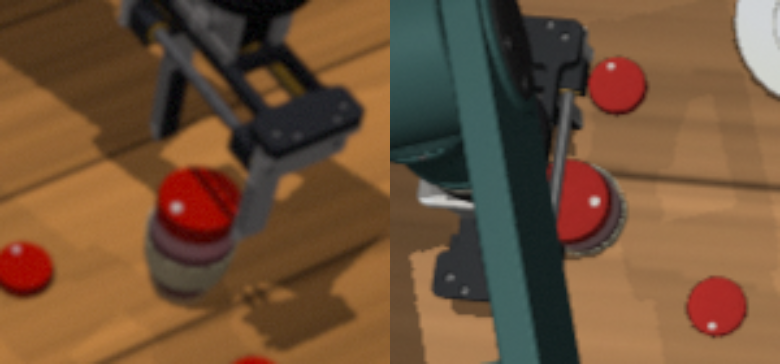

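The fingers straddle the lid, with the dot visible in both views, at crop pixels (176,208) and (594,201). Closing now.

```bash
python3 -m handwheel '{"twist":[[0,0,0],[0,0,0],[0,0,0],[0,0,0],[0,0,0],[0,0,0],[0,0,0],[0,0,0],[0,0,0],[0,0,0]],"offset":[[0,0,0],[0,0,0],[0,0,0],[0,0,0],[0,0,0],[0,0,0],[0,0,0],[0,0,0],[0,0,0],[0,0,0]],"claw":[1,1,1,1,1,1,1,1,1,1]}'
python3 -c "
from h import *
st()"
```

```text
t: 4.37
position: [0.5578, 0.2403, 0.078]
orientation: [[0.002, 1.0, -0.0], [1.0, -0.002, -0.0], [-0.0, -0.0, -1.0]]
contact_force: [-0.4, 0.6, -0.7]
opening: 0.0306
t 4.3667 pos [0.5578 0.2403 0.078 ] xang 89.9 tilt [-0.0001 -0.0001] q [ 0.31  0.25  1.37 -0.    1.53  0.32] F [-0.4  0.6 -0.7] M [-0.   -0.03  0.02] open 0.0306
```

Run:
```python
from h import *
st()
a,b=vision.get_image("scene")[0],vision.get_image("top")[0]
np.savez("pics/g2.npz",a=a,b=b)
cv2.imwrite("pics/g2.png",np.hstack([cv2.resize(a[90:230,330:480],None,fx=2.6,fy=2.6),cv2.resize(b[190:330,130:280],None,fx=2.6,fy=2.6)]))
```

```text
t 4.3667 pos [0.5578 0.2403 0.078 ] xang 89.9 tilt [-0.0001 -0.0001] q [ 0.31  0.25  1.37 -0.    1.53  0.32] F [-0.4  0.6 -0.7] M [-0.   -0.03  0.02] open 0.0306
```

View pics/g2.png

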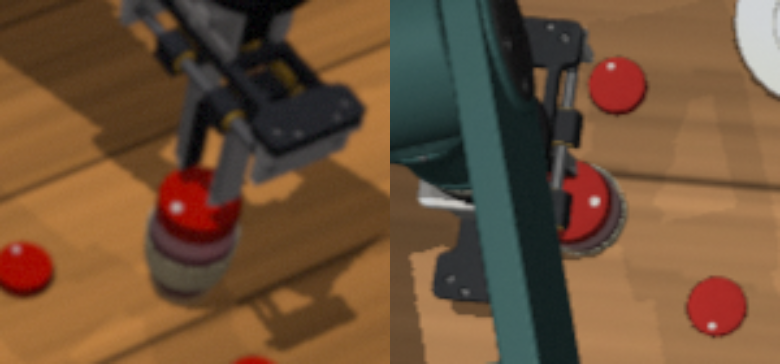

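The fingers closed to 31 mm without touching the jar. In the picture the near tip, at scene crop (220,205), appears to be in front of or above the lid. I'll check the tip's position by depth and compare it with the reported TCP.

Run:
```python
from h import *
from station import monitor
c=vision.get_calibration("scene");f=240/np.tan(np.radians(c["vertical_fov"]/2))
def proj(p): q=c["R"]@np.array(p)+c["t"]; return (q[:2]/q[2]*f+[c["cx"],c["cy"]]).round(1)
for s in(-.015,.015): print("expected tip",proj([.5578+s,.2403,.078]),proj([.5578+s,.2403,.115]))
im,d=vision.get_image("scene")
def pt(u,v): o,r=ray("scene",(u,v)); return (o+r*d[v,u]).round(3)
for v in range(150,176,2): print(v,[(u,*pt(u,v)) for u in (402,412,416,420)])
```

```text
expected tip [400.1 167.7] [403.  154.7]
expected tip [408.7 178.8] [411.9 166. ]
150 [(402, np.float64(0.546), np.float64(0.233), np.float64(0.135)), (412, np.float64(0.573), np.float64(0.231), np.float64(0.164)), (416, np.float64(0.582), np.float64(0.232), np.float64(0.172)), (420, np.float64(0.581), np.float64(0.242), np.float64(0.165))]
152 [(402, np.float64(0.547), np.float64(0.233), np.float64(0.131)), (412, np.float64(0.575), np.float64(0.23), np.float64(0.16)), (416, np.float64(0.581), np.float64(0.233), np.float64(0.166)), (420, np.float64(0.581), np.float64(0.243), np.float64(0.16))]
154 [(402, np.float64(0.546), np.float64(0.235), np.float64(0.123)), (412, np.float64(0.574), np.float64(0.232), np.float64(0.154)), (416, np.float64(0.583), np.float64(0.233), np.float64(0.162)), (420, np.float64(0.582), np.float64(0.244), np.float64(0.155))]
156 [(402, np.float64(0.546), np.float64(0.236), np.float64(0.117)), (412, np.float64(0.576), np.float64(0.231), np.float64(0.151)), (416, np.float64(0.58), np.float64(0.237), np.float64(0.152)), (420, np.float64(0.582), np.float64(0.245)
[... 1641 characters left out ...]
p.float64(0.571), np.float64(0.244), np.float64(0.1)), (416, np.float64(0.575), np.float64(0.25), np.float64(0.101)), (420, np.float64(0.579), np.float64(0.256), np.float64(0.101))]
172 [(402, np.float64(0.568), np.float64(0.224), np.float64(0.102)), (412, np.float64(0.576), np.float64(0.241), np.float64(0.102)), (416, np.float64(0.579), np.float64(0.248), np.float64(0.101)), (420, np.float64(0.584), np.float64(0.253), np.float64(0.103))]
174 [(402, np.float64(0.571), np.float64(0.223), np.float64(0.1)), (412, np.float64(0.578), np.float64(0.24), np.float64(0.099)), (416, np.float64(0.583), np.float64(0.245), np.float64(0.101)), (420, np.float64(0.585), np.float64(0.253), np.float64(0.099))]
```

Run:
```python
from h import *
c=vision.get_calibration("scene");f=240/np.tan(np.radians(c["vertical_fov"]/2))
def proj(p): q=c["R"]@np.array(p)+c["t"]; return (q[:2]/q[2]*f+[c["cx"],c["cy"]]).round(1)
for z in(.077,.1,.115,.125,.135): print(z,proj([.6045,.24,z]),proj([.61,.24,z]),"far",proj([.5105,.24,z]))
```

```text
0.077 [417.9 191.2] [419.6 193.4] far [390.9 156.4]
0.1 [420.1 183.6] [421.8 185.7] far [392.4 148.4]
0.115 [421.5 178.4] [423.3 180.5] far [393.5 143. ]
0.125 [422.5 174.8] [424.3 177. ] far [394.2 139.3]
0.135 [423.5 171.2] [425.3 173.4] far [394.9 135.6]
```

The picture and the state disagree. Both open and closed, the real fingertips are at z of about 0.115–0.12 while the TCP reads 0.078. The xy position agrees. I'll trust the images, open, go down about 35 mm and recheck the tips.

```bash
python3 -m handwheel '{"twist":[[0,0,0],[0,0,0],[0,0,0],[0,0,0],[0,0,0],[0,0,0],[0,0,0],[0,0,0],[0,0,0],[0,0,0],[0,0,0],[0,0,0]],"offset":[[0,0,0],[0,0,0],[0,0,0],[0,0,0],[0,0,0],[0,0,0],[0,0,0],[0,0,0],[0,0,12],[0,0,12],[0,0,10],[0,0,0]],"claw":[0,0,0,0,0,0,0,0,0,0,0,0]}'
python3 - <<'E'
from h import *
st()
im,d=vision.get_image("scene"); b=vision.get_image("top")[0]
cv2.imwrite("pics/g3.png",np.hstack([cv2.resize(im[90:230,330:480],None,fx=2.6,fy=2.6),cv2.resize(b[190:330,130:280],None,fx=2.6,fy=2.6)]))
def pt(u,v): o,r=ray("scene",(u,v)); return (o+r*d[v,u]).round(3).tolist()
for v in range(146,156): print(v,pt(388,v),pt(392,v))
for v in range(178,194): print(v,pt(419,v),pt(423,v))
E
```

```text
t: 5.52
position: [0.5551, 0.2394, 0.0396]
orientation: [[0.002, 1.0, -0.007], [1.0, -0.002, -0.002], [-0.002, -0.007, -1.0]]
contact_force: [-0.7, 0.3, 0.2]
opening: 0.0929
t 5.5167 pos [0.5551 0.2394 0.0396] xang 89.9 tilt [-0.007  -0.0024] q [ 0.31  0.27  1.41 -0.    1.46  0.32] F [-0.7  0.3  0.2] M [-0.06 -0.08 -0.  ] open 0.0929
146 [0.508, 0.231, 0.109] [0.509, 0.239, 0.106]
147 [0.507, 0.232, 0.104] [0.508, 0.24, 0.102]
148 [0.509, 0.231, 0.104] [0.51, 0.24, 0.1]
149 [0.508, 0.231, 0.101] [0.508, 0.241, 0.096]
150 [0.507, 0.233, 0.096] [0.509, 0.241, 0.093]
151 [0.508, 0.233, 0.094] [0.509, 0.241, 0.091]
152 [0.509, 0.232, 0.093] [0.509, 0.242, 0.088]
153 [0.509, 0.233, 0.089] [0.509, 0.243, 0.084]
154 [0.507, 0.234, 0.084] [0.51, 0.242, 0.082]
155 [0.509, 0.233, 0.084] [0.458, 0.286, 0.003]
178 [0.606, 0.232, 0.122] [0.614, 0.233, 0.131]
179 [0.609, 0.23, 0.124] [0.614, 0.234, 0.127]
180 [0.609, 0.23, 0.121] [0.614, 0.234, 0.125]
181 [0.609, 0.231, 0.117] [0.615, 0.234, 0.123]
182 [0.609, 0.231, 0.115] [0.615, 0.236, 0.119]
183 [0.609, 0.232, 0.111] [0.615, 0.236, 0.117]
184 [0.613, 0.229, 0.114] [0.614, 0.238, 0.11]
185 [0.612, 0.23, 0.11] [0.614, 0.239, 0.107]
186 [0.614, 0.23, 0.109] [0.614, 0.239, 0.104]
187 [0.612, 0.232, 0.103] [0.615, 0.239, 0.102]
188 [0.614, 0.231, 0.103] [0.615, 0.24, 0.099]
189 [0.616, 0.23, 0.103] [0.615, 0.241, 0.095]
190 [0.614, 0.232, 0.097] [0.615, 0.241, 0.092]
191 [0.614, 0.233, 0.093] [0.568, 0.291, 0.004]
192 [0.613, 0.235, 0.088] [0.57, 0.29, 0.003]
193 [0.568, 0.282, 0.002] [0.57, 0.29, -0.0]
```

View pics/g3.png

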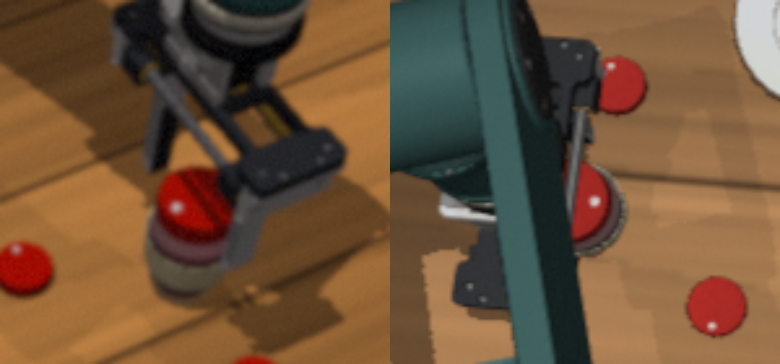

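The tips are now at z of about 0.082, on either side of the lid, with the x centre at about 0.556 and y at about 0.238. The tool reads about 40 mm lower than it really is. Lower 3 mm and close.

```bash
python3 -m handwheel '{"twist":[[0,0,0],[0,0,0],[0,0,0],[0,0,0],[0,0,0],[0,0,0],[0,0,0],[0,0,0],[0,0,0],[0,0,0]],"offset":[[0,0,3],[0,0,0],[0,0,0],[0,0,0],[0,0,0],[0,0,0],[0,0,0],[0,0,0],[0,0,0],[0,0,0]],"claw":[0,0,1,1,1,1,1,1,1,1]}'
python3 -c "
from h import *
st()"
```

```text
t: 6.45
position: [0.5576, 0.2404, 0.0412]
orientation: [[0.002, 1.0, -0.0], [1.0, -0.002, -0.0], [-0.0, -0.0, -1.0]]
contact_force: [-1.6, 0.1, 2.3]
opening: 0.059
t 6.45 pos [0.5576 0.2404 0.0412] xang 89.9 tilt [-0.0003 -0.0001] q [0.31 0.27 1.41 0.   1.46 0.32] F [-1.6  0.1  2.3] M [-0.1   0.19  0.  ] open 0.059
```

```bash
python3 -m handwheel '{"twist":[[0,0,0],[0,0,0],[0,0,0],[0,0,0],[0,0,0],[0,0,0],[0,0,0],[0,0,0],[0,0,0],[0,0,0],[0,0,0],[0,0,0],[0,0,0],[0,0,0],[0,0,0],[0,0,0],[0,0,0],[0,0,0],[0,0,0],[0,0,0]],"offset":[[0,0,-8],[0,0,-18],[0,0,-18],[0,0,-18],[0,0,-18],[-10,-3,0],[-20,-6,0],[-25,-7,0],[-30,-8,0],[-30,-8,0],[-30,-8,0],[-30,-8,0],[-30,-8,0],[-30,-8,0],[-25,-7,0],[-20,-6,0],[-12,-5,0],[-5,-2,0],[0,0,0],[0,0,0]],"claw":[1,1,1,1,1,1,1,1,1,1,1,1,1,1,1,1,1,1,1,1]}'
python3 - <<'E'
from h import *
goto([.4757,-.0558,.0492])
im,d=vision.get_image("scene"); b,db=vision.get_image("top")
np.savez("pics/g4.npz",im=im,d=d,b=b,db=db)
for n,i in(("scene",im),("top",b)):
  for c in blobs(red(i),30): print(n,cv2.boundingRect(c),cv2.contourArea(c),planecircle(n,c,.18))
cv2.imwrite("pics/g4.png",np.hstack([cv2.resize(im[110:270,160:310],None,fx=2.6,fy=2.6),cv2.resize(b[230:390,270:420],None,fx=2.6,fy=2.6)]))
E
```

```text
t: 8.12
position: [0.4727, -0.0562, 0.1202]
orientation: [[0.003, 1.0, -0.001], [1.0, -0.003, 0.001], [0.001, -0.001, -1.0]]
contact_force: [0.9, -0.1, -4.5]
opening: 0.0592
t 8.1167 pos [ 0.4727 -0.0562  0.1202] xang 89.9 tilt [-0.0012  0.0009] q [-0.24 -0.06  1.62  0.    1.59 -0.24] F [ 0.9 -0.1 -4.5] M [-0.03 -0.09 -0.02] open 0.0592
tool mm [ 0.4  3.1 71. ]
scene (417, 227, 23, 21) 335.5 (array([0.7411492 , 0.14714015]), np.float64(0.03403021894237598))
scene (329, 184, 21, 16) 195.5 (array([0.60476085, 0.0697095 ]), np.float64(0.028435700500983725))
scene (218, 159, 18, 19) 73.0 (array([ 0.47712774, -0.06463079]), np.float64(0.03896577203377314))
top (245, 297, 21, 21) 301.5 (array([0.48486319, 0.11510028]), np.float64(0.03296831957384707))
top (207, 213, 21, 20) 312.5 (array([0.62533516, 0.19687425]), np.float64(0.035443788684368184))
```

View pics/g4.png

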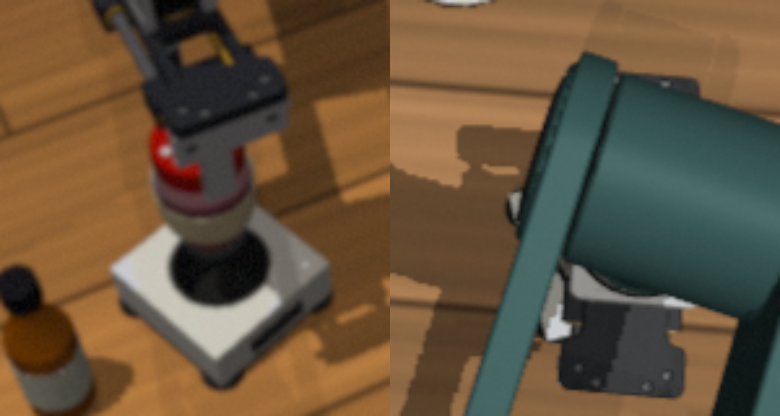

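The jar hangs straight over the well, with the dot visible at scene crop (165,152). Correct 3 mm and lower, slowly at the end.

```bash
python3 -m handwheel '{"twist":[[0,0,0],[0,0,0],[0,0,0],[0,0,0],[0,0,0],[0,0,0],[0,0,0],[0,0,0]],"offset":[[0,3,0],[0,0,15],[0,0,15],[0,0,15],[0,0,10],[0,0,5],[0,0,2],[0,0,0]],"claw":[1,1,1,1,1,1,1,1]}'
python3 -c "
from h import *
goto([.4757,-.0558,.0492])"
```

```text
t: 8.88
position: [0.4764, -0.0563, 0.059]
orientation: [[0.002, 1.0, -0.0], [1.0, -0.002, -0.0], [-0.0, -0.0, -1.0]]
contact_force: [-0.3, -0.5, -4.3]
opening: 0.0594
t 8.8833 pos [ 0.4764 -0.0563  0.059 ] xang 89.9 tilt [-0.0002 -0.    ] q [-0.24 -0.02  1.7  -0.    1.46 -0.23] F [-0.3 -0.5 -4.3] M [-0.02 -0.07  0.03] open 0.0594
tool mm [ 0.5 -0.7  9.8]
```

```bash
python3 -m handwheel '{"twist":[[0,0,0],[0,0,0],[0,0,0],[0,0,0],[0,0,0],[0,0,0]],"offset":[[0,0,2],[0,0,2],[0,0,2],[0,0,2],[0,0,0],[0,0,0]],"claw":[1,1,1,1,1,1]}'
python3 -c "
from h import *
st()"
python3 -m handwheel '{"twist":[[0,0,0],[0,0,0],[0,0,0],[0,0,0]],"offset":[[0,0,1],[0,0,1],[0,0,0],[0,0,0]],"claw":[1,1,1,1]}'
python3 -c "
from h import *
st()"
```

```text
t: 9.38
position: [0.4762, -0.0566, 0.051]
orientation: [[0.002, 1.0, 0.0], [1.0, -0.002, -0.0], [-0.0, 0.0, -1.0]]
contact_force: [-0.4, -0.3, -5.0]
opening: 0.0592
t 9.3833 pos [ 0.4762 -0.0566  0.051 ] xang 89.9 tilt [ 0.     -0.0001] q [-0.24 -0.02  1.71 -0.    1.45 -0.23] F [-0.4 -0.3 -5. ] M [-0.03 -0.06 -0.02] open 0.0592
t: 9.72
position: [0.4763, -0.0569, 0.0493]
orientation: [[0.002, 1.0, 0.0], [1.0, -0.002, -0.001], [-0.001, 0.0, -1.0]]
contact_force: [-0.7, -1.1, -3.3]
opening: 0.0591
t 9.7167 pos [ 0.4763 -0.0569  0.0493] xang 89.9 tilt [ 0.0002 -0.0007] q [-0.24 -0.02  1.71 -0.    1.44 -0.23] F [-0.7 -1.1 -3.3] M [-0.35 -0.01 -0.03] open 0.0591
```

```bash
python3 -m handwheel '{"twist":[[0,0,0],[0,0,0],[0,0,0]],"offset":[[0,0,1],[0,0,0],[0,0,0]],"claw":[1,1,1]}'
python3 -c "
from h import *
st()"
python3 -m handwheel '{"twist":[[0,0,0],[0,0,0],[0,0,0]],"offset":[[0,0,1],[0,0,0],[0,0,0]],"claw":[1,1,1]}'
python3 -c "
from h import *
st()"
```

```text
t: 9.97
position: [0.4764, -0.0569, 0.049]
orientation: [[0.002, 1.0, 0.001], [1.0, -0.002, -0.001], [-0.001, 0.001, -1.0]]
contact_force: [-3.1, -2.5, 2.1]
opening: 0.0593
t 9.9667 pos [ 0.4764 -0.0569  0.049 ] xang 89.9 tilt [ 0.0007 -0.001 ] q [-0.24 -0.02  1.71 -0.    1.44 -0.23] F [-3.1 -2.5  2.1] M [-0.38  0.5  -0.01] open 0.0593
t: 10.22
position: [0.4766, -0.057, 0.0488]
orientation: [[0.002, 1.0, 0.001], [1.0, -0.002, -0.001], [-0.001, 0.001, -1.0]]
contact_force: [-4.4, -1.8, 7.1]
opening: 0.0594
t 10.2167 pos [ 0.4766 -0.057   0.0488] xang 89.9 tilt [ 0.0011 -0.0012] q [-0.24 -0.02  1.71 -0.    1.44 -0.23] F [-4.4 -1.8  7.1] M [-0.33  0.81  0.04] open 0.0594
```

The jar seats at a reading of 0.0488, where 0.0492 was expected. Ease the side load, press to about 15 N and begin turning (negative about tool z).

```bash
python3 -m handwheel '{"twist":[[0,0,0],[0,0,0],[0,0,0],[0,0,0]],"offset":[[-0.5,-1,1],[0,0,1],[0,0,0],[0,0,0]],"claw":[1,1,1,1]}'
python3 -c "
from h import *
st()"
python3 -m handwheel '{"twist":[[0,0,-0.08],[0,0,-0.08],[0,0,-0.08],[0,0,0]],"offset":[[0,0,0],[0,0,0],[0,0,0],[0,0,0]],"claw":[1,1,1,1]}'
python3 -c "
from h import *
st()"
```

```text
t: 10.55
position: [0.4766, -0.0572, 0.0485]
orientation: [[0.002, 1.0, 0.004], [1.0, -0.002, -0.001], [-0.001, 0.004, -1.0]]
contact_force: [-5.3, -0.1, 12.6]
opening: 0.0595
t 10.55 pos [ 0.4766 -0.0572  0.0485] xang 89.9 tilt [ 0.0037 -0.0007] q [-0.24 -0.02  1.72  0.    1.44 -0.24] F [-5.3 -0.1 12.6] M [-0.04  0.99 -0.02] open 0.0595
t: 10.88
position: [0.4773, -0.0565, 0.0485]
orientation: [[-0.239, 0.971, 0.005], [0.971, 0.239, 0.001], [-0.001, 0.005, -1.0]]
contact_force: [-3.4, 1.8, 11.2]
opening: 0.0595
t 10.8833 pos [ 0.4773 -0.0565  0.0485] xang 103.8 tilt [0.0055 0.0006] q [-0.24 -0.02  1.72  0.    1.44 -0.48] F [-3.4  1.8 11.2] M [0.15 0.61 0.46] open 0.0595
```

```bash
python3 -m handwheel '{"twist":[[0,0,-0.08],[0,0,-0.08],[0,0,-0.08],[0,0,-0.08],[0,0,0]],"offset":[[0,0,0.7],[0,0,0],[0,0,0],[0,0,0],[0,0,0]],"claw":[1,1,1,1,1]}'
python3 - <<'E'
from h import *
st()
im,d=vision.get_image("scene"); p=np.load("pics/g4.npz")
cv2.imwrite("pics/g5.png",np.hstack([cv2.resize(p["im"][130:240,190:290],None,fx=3.8,fy=3.8),cv2.resize(im[150:260,190:290],None,fx=3.8,fy=3.8)]))
E
```

```text
t: 11.3
position: [0.4772, -0.0566, 0.0486]
orientation: [[-0.532, 0.847, 0.005], [0.847, 0.532, 0.0], [-0.003, 0.005, -1.0]]
contact_force: [-6.0, 2.0, 14.3]
opening: 0.0591
t 11.3 pos [ 0.4772 -0.0566  0.0486] xang 122.2 tilt [0.0054 0.0003] q [-0.24 -0.02  1.72  0.    1.44 -0.8 ] F [-6.   2.  14.3] M [0.16 0.97 0.18] open 0.0591
```

View pics/g5.png

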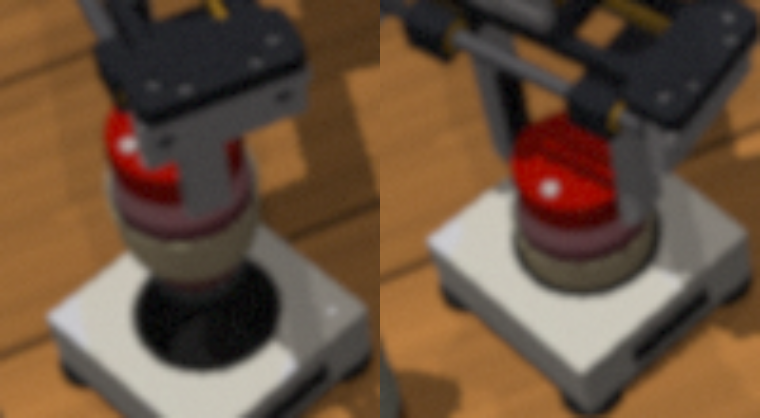

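The dot moved from crop (128,145) to (550,188), so it turned with the gripper and the grip isn't slipping. The jar is seated and upright. Continue turning and watch for the 2 mm rise.

```bash
python3 -c "
from h import *
c,p=onz('top',(0,0),.1),onz('scene',(234.7,199.5),.108); print(p, np.degrees(np.arctan2(p[1]+.0563,p[0]-.4762)))"
python3 -m handwheel '{"twist":[[0,0,-0.08],[0,0,-0.08],[0,0,-0.08],[0,0,0]],"offset":[[0,0,0],[0,0,0],[0,0,0],[0,0,0]],"claw":[1,1,1,1]}'
python3 -c "
from h import *
st()"
python3 -m handwheel '{"twist":[[0,0,-0.08],[0,0,-0.08],[0,0,-0.08],[0,0,0]],"offset":[[0,0,0],[0,0,0],[0,0,0],[0,0,0]],"claw":[1,1,1,1]}'
python3 -c "
from h import *
st()"
```

```text
[ 0.48965947 -0.07215154  0.108     ] -49.66557367641842
t: 11.68
position: [0.4771, -0.0565, 0.0486]
orientation: [[-0.718, 0.696, 0.005], [0.696, 0.718, 0.0], [-0.003, 0.004, -1.0]]
contact_force: [-4.7, 1.0, 14.3]
opening: 0.0593
t 11.6833 pos [ 0.4771 -0.0565  0.0486] xang 135.9 tilt [0.0052 0.0004] q [-0.24 -0.02  1.72  0.    1.44 -1.04] F [-4.7  1.  14.3] M [0.23 0.98 0.25] open 0.0593
t: 12.02
position: [0.4773, -0.0569, 0.0487]
orientation: [[-0.863, 0.505, 0.006], [0.505, 0.863, -0.0], [-0.005, 0.003, -1.0]]
contact_force: [-4.8, -0.0, 15.0]
opening: 0.0595
t 12.0167 pos [ 0.4773 -0.0569  0.0487] xang 149.7 tilt [ 0.0056 -0.0003] q [-0.24 -0.02  1.72  0.    1.44 -1.28] F [-4.8 -0.  15. ] M [0.08 0.92 0.23] open 0.0595
```

```bash
python3 -m handwheel '{"twist":[[0,0,-0.08],[0,0,-0.08],[0,0,-0.08],[0,0,0]],"offset":[[0,0,0],[0,0,0],[0,0,0],[0,0,0]],"claw":[1,1,1,1]}'
python3 -c "
from h import *
st()"
python3 -m handwheel '{"twist":[[0,0,0],[0,0,0],[0,0,0]],"offset":[[0,0,-2],[0,0,0],[0,0,0]],"claw":[1,1,1]}'
python3 -c "
from h import *
st()"
python3 -m handwheel '{"twist":[[0,0,0],[0,0,0],[0,0,0]],"offset":[[0,0,-2],[0,0,0],[0,0,0]],"claw":[1,1,1]}'
python3 -c "
from h import *
st()"
```

```text
t: 12.35
position: [0.4773, -0.0571, 0.0487]
orientation: [[-0.958, 0.286, 0.006], [0.286, 0.958, -0.001], [-0.006, 0.001, -1.0]]
contact_force: [-5.0, 0.7, 14.7]
opening: 0.0592
t 12.35 pos [ 0.4773 -0.0571  0.0487] xang 163.4 tilt [ 0.0057 -0.0006] q [-0.24 -0.02  1.72  0.    1.44 -1.52] F [-5.   0.7 14.7] M [0.09 0.86 0.21] open 0.0592
t: 12.6
position: [0.4772, -0.0572, 0.0492]
orientation: [[-0.957, 0.288, 0.005], [0.288, 0.957, -0.001], [-0.005, 0.001, -1.0]]
contact_force: [-2.8, -0.9, 9.2]
opening: 0.0595
t 12.6 pos [ 0.4772 -0.0572  0.0492] xang 163.2 tilt [ 0.0051 -0.0007] q [-0.24 -0.02  1.72  0.    1.44 -1.52] F [-2.8 -0.9  9.2] M [-0.04  0.4   0.  ] open 0.0595
t: 12.85
position: [0.4767, -0.0571, 0.0495]
orientation: [[-0.957, 0.289, 0.004], [0.289, 0.957, -0.0], [-0.003, 0.001, -1.0]]
contact_force: [0.3, -0.2, 4.1]
opening: 0.0594
t 12.85 pos [ 0.4767 -0.0571  0.0495] xang 163.2 tilt [ 0.0035 -0.0003] q [-0.24 -0.02  1.71  0.    1.44 -1.52] F [ 0.3 -0.2  4.1] M [-0.11 -0.11 -0.03] open 0.0594
```

```bash
python3 -m handwheel '{"twist":[[0,0,0],[0,0,0],[0,0,0]],"offset":[[0,0,-1],[0,0,0],[0,0,0]],"claw":[1,1,1]}'
python3 -c "
from h import *
st()"
python3 -m handwheel '{"twist":[[0,0,0],[0,0,0],[0,0,0]],"offset":[[0,0,-1],[0,0,0],[0,0,0]],"claw":[1,1,1]}'
python3 -c "
from h import *
st()"
python3 -m handwheel '{"twist":[[0,0,0],[0,0,0],[0,0,0]],"offset":[[0,0,-1],[0,0,0],[0,0,0]],"claw":[1,1,1]}'
python3 -c "
from h import *
st()"
```

```text
t: 13.1
position: [0.4761, -0.0569, 0.0496]
orientation: [[-0.957, 0.289, 0.002], [0.289, 0.957, 0.0], [-0.002, 0.001, -1.0]]
contact_force: [1.4, -0.5, 3.0]
opening: 0.0594
t 13.1 pos [ 0.4761 -0.0569  0.0496] xang 163.2 tilt [0.0018 0.0001] q [-0.24 -0.02  1.71  0.    1.44 -1.52] F [ 1.4 -0.5  3. ] M [-0.05 -0.45 -0.04] open 0.0594
t: 13.35
position: [0.4753, -0.0568, 0.05]
orientation: [[-0.957, 0.289, -0.0], [0.289, 0.957, 0.0], [0.0, 0.0, -1.0]]
contact_force: [1.7, -0.7, -0.6]
opening: 0.0597
t 13.35 pos [ 0.4753 -0.0568  0.05  ] xang 163.2 tilt [-0.      0.0003] q [-0.24 -0.02  1.71  0.    1.45 -1.52] F [ 1.7 -0.7 -0.6] M [ 0.03 -0.58  0.  ] open 0.0597
t: 13.6
position: [0.4749, -0.0569, 0.0511]
orientation: [[-0.957, 0.289, -0.001], [0.289, 0.957, 0.0], [0.001, -0.0, -1.0]]
contact_force: [1.3, 0.1, -0.7]
opening: 0.0592
t 13.6 pos [ 0.4749 -0.0569  0.0511] xang 163.2 tilt [-0.0008  0.0001] q [-0.24 -0.02  1.71 -0.    1.45 -1.52] F [ 1.3  0.1 -0.7] M [ 0.09 -0.45  0.02] open 0.0592
```

Fz is -0.7 N while rising, against about -4.5 N with the jar attached, so the lid is free. Lift 10 mm, check, then continue.

```bash
python3 -m handwheel '{"twist":[[0,0,0],[0,0,0],[0,0,0],[0,0,0],[0,0,0],[0,0,0]],"offset":[[0,0,-2],[0,0,-2],[0,0,-3],[0,0,-3],[0,0,0],[0,0,0]],"claw":[1,1,1,1,1,1]}'
python3 -c "
from h import *
st()"
```

```text
t: 14.1
position: [0.475, -0.0569, 0.0618]
orientation: [[-0.957, 0.289, -0.0], [0.289, 0.957, 0.0], [0.0, -0.0, -1.0]]
contact_force: [0.8, 0.4, -0.6]
opening: 0.0593
t 14.1 pos [ 0.475  -0.0569  0.0618] xang 163.2 tilt [-0.0004  0.    ] q [-0.24 -0.03  1.7  -0.    1.47 -1.52] F [ 0.8  0.4 -0.6] M [ 0.03 -0.17 -0.01] open 0.0593
```

```bash
python3 -m handwheel '{"twist":[[0,0,0],[0,0,0],[0,0,0],[0,0,0],[0,0,0],[0,0,0],[0,0,0],[0,0,0],[0,0,0],[0,0,0]],"offset":[[0,0,-4],[0,0,-5],[0,0,-5],[0,0,-4],[0,0,-2],[0,0,0],[0,0,0],[0,0,0],[0,0,0],[0,0,0]],"claw":[1,1,1,1,1,1,1,1,1,1]}'
python3 - <<'E'
from h import *
st()
im,d=vision.get_image("scene"); cv2.imwrite("pics/g6.png",cv2.resize(im[130:270,170:310],None,fx=4,fy=4))
E
```

```text
t: 14.93
position: [0.475, -0.057, 0.081]
orientation: [[-0.957, 0.289, -0.001], [0.289, 0.957, 0.0], [0.001, -0.0, -1.0]]
contact_force: [-0.2, -0.4, -0.7]
opening: 0.0597
t 14.9333 pos [ 0.475 -0.057  0.081] xang 163.2 tilt [-0.0006  0.0001] q [-0.24 -0.04  1.67 -0.    1.51 -1.52] F [-0.2 -0.4 -0.7] M [ 0.02 -0.13 -0.01] open 0.0597
```

View pics/g6.png

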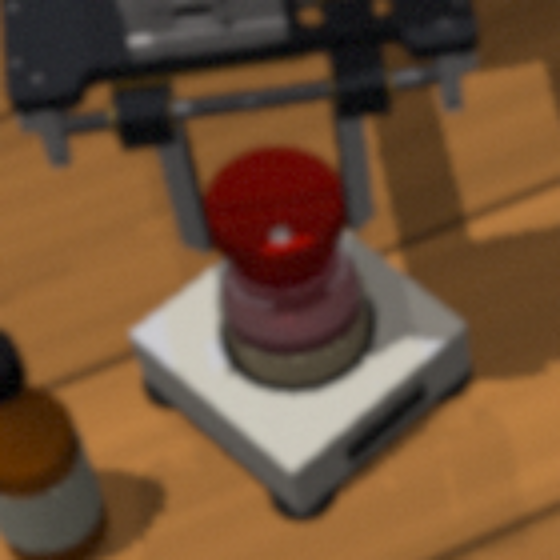

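The lid, at crop (278,215), is lifted clear and level over the mouth. The jar is still upright in the well, and the bottle hasn't moved. Handing in.

```bash
python3 -c "
from station import job
print(job.job_done())"
```

```text
the job is handed in; nothing more can be done
None
```

I seated the jar in the holder, unscrewed the lid about 73° anticlockwise while pressing down with about 15 N, and lifted it straight off. The job was handed in at about 15 s with the lid still gripped over the jar; no verdict is given.

**Last checks:**
- **Lid:** it is level, gripped at 59.7 mm and about 17 mm above the rim, worked out from the 32 mm lift. The residual force is about 0.7 N, so only the lid is hanging.
- **Jar:** it looks upright and home in the well in the last picture. It seated within 0.5 mm of the expected height.
- **Bystanders:** the sauce bottle looks unmoved in the last picture. I didn't recheck the mug and plate, but no move went near them.

**What disagreed:**
- **Tool height:** the reported tool height was about 40 mm lower than the real fingertips, so my first grasp closed above the lid without touching it. I went by the pictures after that.
- **Lid rise:** the fingers rose only about 0.5 mm while turning, not the 2 mm expected, probably because of the downward press. I confirmed the threads had let go from the lift force instead.
- **Jar rotation:** I couldn't see directly whether the jar turned in the well during unscrewing.

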